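Let the flask press down and take the flask out

ROBOT

A 7-joint arm with a two-finger parallel gripper is mounted at the origin on the work surface. World frame = base frame: x ahead of the robot, y to its left, z up, the work surface at z = 0. Lengths are in m, angles in rad, forces in N, time in s.
With the tool pointing down it reaches from about 0.4 to 0.875 m from the base axis. Payload 19.3 kg.
Tool frame: the origin (TCP) lies at the very end of the fingers, on their centre line; the grasp point (between the pads) lies 19 mm behind it; z points along the fingers, y is the direction in which the jaws open and shut (so a half turn about z gives the same grasp; the last joint's range is limited). The gripper opens to 85 mm and grips with 20 to 120 N. Pads are 22 mm wide; open, the fingers measure 114 mm over their backs; the gripper's body (76 mm by 85 mm) begins 54 mm behind the grasp point. The pads swing forward as they close: fully open they stand 13 mm farther back than shut.
Start: joints at [-1.358, 0.521, -0.036, 1.599, 0.021, 1.021, -0.113], TCP at [0.174, 0.6, 0.231] pointing down, gripper open.
Joint ranges: [-2.91, 2.91], [-0.3, 2.13], [-1.5, 1.42], [0.17, 2.43], [-1.26, 4.41], [0.16, 1.93], [-2.52, 2.52]. Speed limits (rad/s): [1.89, 1.89, 2.39, 2.39, 3.01, 3.01, 3.01].

INTERFACE

Orientations are given as [roll, pitch, yaw] about the fixed x, y, z axes, in that order (R = Rz(yaw) Ry(pitch) Rx(roll)).
In Python, from workcell import bot, grab_frame, calibration, workorder gives the robot as it stands.
- The arm moves only by the tool move_arm, never from a script. Its arguments are lists of equal length, an entry for each row: "jaw": the closure in counts, from 0 (fully open) to 255 (shut); "dp": the shift along the tool's x, y, z in units of 800 mm (1.0 is 800 mm), a list of three; "rotation": the turn, a rotation vector about the tool's x, y, z in units of pi rad (1.0 is pi rad), a list of three. In form: {"jaw": [jaw, ...], "dp": [[dx, dy, dz], ...], "rotation": [[rx, ry, rz], ...]}. A call has 1 to 10 rows; each row shifts and turns the commanded pose from where the row before left it, along the tool's axes as they then stand; what a row does not reach is not made up. A row lasts 1/8 s, in which the tool goes at most 62.5 mm and 10.7 degrees, less where a joint would pass 70% of its speed; a pose out of reach is approached as far as the arm can. A call with a number of a shift or a turn outside -1 to 1 is refused whole. A call with a gripper value outside its range is refused whole. The fingers move at their own pace and stop on an object; "squeeze" is the grip in N (left out, the last holds). Time passes only in rows, so rows that do not move let the fingers close. It gives the time, the measured TCP pose, the force and the opening at its end, in the units of the state.
- bot.observe(): the state, without advancing time (a new reading comes with each control period).
- grab_frame(name): name is "scene" or "top" or "wrist"; returns the picture (420x560x3 uint8, blue, green, red); there is no depth.
- calibration(name): a dict with "camera_matrix" (3x3 intrinsics, pixels), "dist" ([k1, k2, p1, p2, k3] as OpenCV has them; the pictures are not rectified), "T" (4x4, takes a point from camera to world coordinates). Camera axes: x right, y down, z forward; pixel columns grow to the right and rows downward; lengths in m; the calibration is good to about 2 mm. A picture is of the moment at which its call begins: read the wrist's pose just before it. calibration takes no time and is no camera call; for the wrist camera it gives the pose at the moment of the call.
- workorder.job_done(): hands the job in, once; it reports no verdict.
The state is a dict: "clock": time; "qpos": joint angles; "qd": joint speeds; "joint_efforts": joint torques, N m; "position": TCP position; "tool_rot": TCP orientation; "force": force on the tool from outside, world axes, zero at the start; "moment": the same for the moment, N m; "grip_width": finger opening in m.
Only numpy, scipy, OpenCV 4.12 (cv2) and the standard library are available. Lean on these libraries where they do the work, as an engineer would, in place of code of your own. Each camera call takes 0.05 s, during which the arm holds its last target. There are 200 camera calls.

TASK

Crack the release valve of the flask press open by its lever so that the ram and flask sink slowly (about 10 mm a second, never dropping) right down to the bottom stop, then shut the valve fully again, by feel, without forcing its lever against the stop. After that draw the flask out by its pull bar onto the yellow square on the shelf in front, keep it upright, let go, and leave the other things on the bench alone.

Things in the scene. Friction and masses are not known exactly. Their poses are not given: they have to be found in the camera images.
- ram (a joint): Height of the press ram in m above its bottom stop: 0 fully down, starts at 0.032, guided straight up and down. Its aluminium platen (84 x 84 mm plate) carries the flask. It sinks only while the valve is open past the point where the load overcomes the oil; at 10 mm/s it sinks well, over 16 mm/s counts as a drop. A shut valve holds it.
- valve (a joint): Release valve angle in rad. 0 = shut, lever against the stop pin; grows as the lever turns anticlockwise seen from above, to 1.4. Stays put; turning takes 6 to 9 N at the post. The ram starts to sink at 0.2 to 0.8, depending on unknown flask weight and oil; each further 0.1 rad adds 10 to 20 mm/s.
- valve_axis (a point): Point on the vertical axis of the valve spindle, level with the middle of the lever's grip post, 124 mm above the bench. Its x axis points from the robot's side to the back of the press, its z axis up. The spindle stands on the 100 x 100 x 80 mm blue pump block at the right of the press.
- valve_post (a point): Middle of the red upright grip post (16 mm diameter, 42 mm tall, 103 to 145 mm above the bench) at the end of the steel valve lever, 75 mm from the valve axis. Shut, the lever points from the axis along minus x of valve_axis, to the front of the press. The lever bar below it is 16 mm wide. The post bends if the finger pushes on it add up to 60 N: pinch with 20 to 25 N a finger, or just push.
- stop_pin: Steel pin, 8 mm diameter, its top 105 mm above the bench, on the pump block 45 mm in front of the valve axis and 12 mm to its left. The shut lever rests against it. More than 25 N on the pin (about 20 N at the post, of which 6 to 9 N turn the valve) counts as forced. Origin: centre of its foot.
- platen_top (a point): Centre of the platen's top face, which rises and sinks with the ram: 60 mm above the bench when fully down. Its x axis points to the back of the press.
- flask: Closed brass denture flask, 76 x 76 x 51 mm, 0.3 to 0.96 kg, loose on the platen under the blue crosshead (underside 156 mm above the bench, 36 mm deep front to back, with an 18 mm post 66 mm to each side). Origin: centre of its underside; its pull bar points along its minus x axis, to the front.
- pull_bar (a point): Grasp point on the flask's steel pull bar, 30 mm above the flask's underside and 78 mm in front of its origin. The bar is 14 mm wide (flask y), 18 mm tall and sticks out 57 mm from the flask's front face, so its free end is 17 mm in front of this point. Axes as the flask's.
- shelf_mark (a point): Centre of the yellow 76 mm square painted on the aluminium shelf in front of the platen, 100 mm in front of the middle of the platen. The shelf top is 58 mm above the bench, 2 mm under the lowered platen, 106 mm wide, and runs 68 mm to the front of this point and 52 mm to the back. x axis points to the back of the press, z up.
- bur_stand: Red bur stand, a disc of 84 mm diameter, 68 mm tall with burs, left of the shelf. Origin: centre of its underside. A bystander.
- plaster_model: White plaster dental arch, 60 x 64 x 29 mm, right of the press. Origin: centre of its underside. A bystander.
- spray_can: White and blue spray can, 60 mm diameter, 170 mm tall, at the left. Origin: centre of its underside. A bystander.
Mind the look-alikes: they are no part of the job. Leave any orange or red look-alike of the flask alone.

How it is judged:
On the way, in this order (a step that is already met when the one before it is completed fails the run):
1. the ram has come right down with the flask on it (value of joint ram below 0.002 m and horizontal distance between flask and platen_top below 0.025 m), for 0.2 s.
2. the valve is shut again, the flask still on the platen (all of step 1 and value of joint valve below 0.03 rad), for 0.2 s.
At the end, for the whole second after the job is handed in: The flask stands upright (within 0.08 rad) and still on the shelf, its centre within 18 mm of the centre of the yellow square; the ram is within 3 mm of its bottom stop and the valve is shut to within 0.03 rad (horizontal distance between flask and shelf_mark below 0.018 m and z of flask in the frame of shelf_mark between -0.006 and 0.006 m and angle between flask's own z axis and vertical below 0.08 rad and linear speed of flask below 0.02 m/s and value of joint ram below 0.003 m and value of joint valve below 0.03 rad); the robot touches nothing.
It fails at once if the ram sinks faster than 16 mm/s: dropped, not lowered (velocity of joint ram below -0.016 m/s).
It fails at once if the valve is forced shut: its lever pressed on the stop pin with more than 25 N (contact force between valve and stop_pin above 25 N).
It fails at once if the lever is forced: the fingers press on it with more than 60 N in all (contact force between the fingers and valve above 60 N).
It fails at once if the flask is tipped by more than 0.3 rad (angle between flask's own z axis and vertical above 0.3 rad).
It fails at once if the bur stand, plaster model or spray can is shifted by more than 30 mm (distance of any of bur_stand, plaster_model, spray_can from where it was at the start of the episode above 0.03 m).
It also fails if it takes over 72 s, if anything falls off the work surface, if the arm or the gripper's body presses on something with over 40 N, if the wrist force passes 120 N, or if a joint passes its speed limit or range.

## Working session

There is one attempt and no reset: what is moved stays moved. The work goes in short steps, Python scripts to look and compute and a tool call to move; the robot and the scene stay as the last step left them, time stands still between calls to the robot, and variables do not carry over. Pictures are saved under pics/ and viewed, about 8 in all and at most 12, crops included, and the job is handed in when it is done.

Besides the shell and the picture viewer there is one more tool, called after ">>>" in YAML: its name, and indented under it one key for each argument. move_arm: Moves the arm, as the interface text tells. Shifts and turns lie within -1 to 1; 1 stands for 800 mm of shift or pi rad of turn. Its arguments: {"type":"object","properties":{"jaw":{"type":"array","items":{"type":"number"}},"dp":{"type":"array","items":{"type":"array","items":{"type":"number","minimum":-1,"maximum":1}}},"rotation":{"type":"array","items":{"type":"array","items":{"type":"number","minimum":-1,"maximum":1}}},"squeeze":{"type":"number"}},"required":["jaw","dp","rotation"]}

```bash
mkdir -p pics
python3 - <<'E'
from workcell import *
import cv2
s=bot.observe(); print(s)
a=grab_frame("scene"); b=grab_frame("top")
for n,i in(("scene",a),("top",b)):
    cv2.imwrite(f"pics/{n}0.png",i); c=calibration(n); print(n,c)
E
```

```text
{'clock': 0.0, 'qpos': array([-1.35821917,  0.52199901, -0.03630754,  1.60003209,  0.0211794 ,
        1.02108223, -0.11278778]), 'qd': array([-9.08877847e-05, -9.40131371e-05, -5.46934188e-04,  8.74744608e-05,
        4.69935424e-04,  1.99998756e-05,  1.66312139e-03]), 'joint_efforts': array([ 1.18108732e-03, -9.27109981e+01,  1.98014684e+00, -3.69928586e+01,
        1.78740505e-02,  8.23478505e-03,  9.20696351e-06]), 'position': array([0.17433487, 0.59983223, 0.23072667]), 'tool_rot': array([-3.14045862e+00,  7.38257571e-05,  2.85879024e+00]), 'force': array([-0.67510784,  0.85311173, -0.48423122]), 'moment': array([-0.01157481, -0.00755346,  0.06803647]), 'grip_width': 0.08531374955584128}
scene {'camera_matrix': array([[405.7691147 ,   0.        , 278.79263567],
       [  0.        , 405.7691147 , 207.10499614],
       [  0.        ,   0.        ,   1.        ]]), 'dist': array([-0.07615048,  0.        ,  0.        ,  0.        ,  0.        ]), 'T': array([[ 0.15820046,  0.76121901, -0.62890241,  1.22441944],
       [ 0.98725686, -0.11083536,  0.11419023, -0.05440218],
       [ 0.01721914, -0.63895316, -0.76905289,  0.89910892],
       [ 0.        ,  0.        ,  0.        ,  1.        ]])}
top {'camera_matrix': array([[413.5834092 ,   0.        , 274.89892187],
       [  0.        , 413.5834092 , 206.56846187],
       [  0.        ,   0.        ,   1.        ]]), 'dist': array([-0.09185987,  0.        ,  0.        ,  0.        ,  0.        ]), 'T': array([[-0.01372697, -0.98500517,  0.17197789,  0.42656278],
       [-0.99985476,  0.01178428, -0.01231204,  0.09124427],
       [ 0.01010079, -0.17212192, -0.98502387,  1.06412095],
       [ 0.        ,  0.        ,  0.        ,  1.        ]])}
```

View pics/scene0.png

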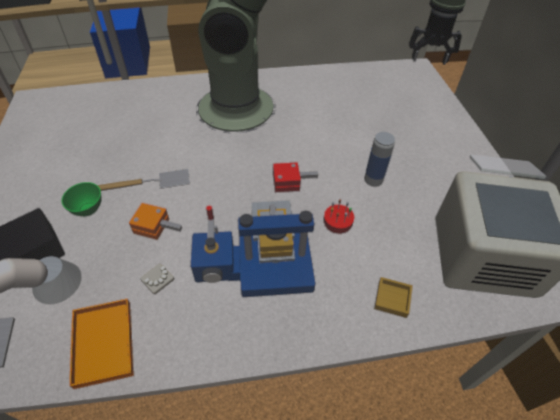

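View pics/top0.png

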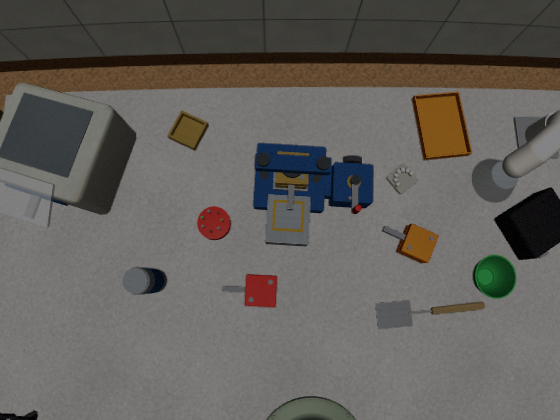

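The flask press is at top (290,185), with the brass flask under the crosshead and the pull bar pointing to the front. The valve lever's red post is near (357,209) and the pump block is at (352,185). Two look-alikes: red at (262,290) and orange at (418,243). Both are off the press, so neither is the flask. Next is an enlarged crop to confirm.

```bash
cat > h.py <<'E'
from workcell import *
import cv2, numpy as np
def w2p(P,n,c=None):
    c=c or calibration(n); T=np.linalg.inv(c["T"])
    return cv2.projectPoints(np.atleast_2d(np.array(P,float)),cv2.Rodrigues(T[:3,:3])[0],T[:3,3],c["camera_matrix"],c["dist"])[0][:,0]
def p2w(uv,z,n,c=None):
    c=c or calibration(n)
    q=cv2.undistortPoints(np.array(uv,float).reshape(1,1,2),c["camera_matrix"],c["dist"])[0,0]
    d=c["T"][:3,:3]@[q[0],q[1],1]; o=c["T"][:3,3]
    return o+d*(z-o[2])/d[2]
E
python3 - <<'E'
from h import *
i=cv2.imread("pics/top0.png")[130:255,245:385]
cv2.imwrite("pics/topc.png",cv2.resize(i,None,fx=5,fy=4.8,interpolation=cv2.INTER_CUBIC) if 0 else cv2.resize(i,None,fx=4.8,fy=4.8,interpolation=cv2.INTER_CUBIC))
im=cv2.imread("pics/top0.png"); hsv=cv2.cvtColor(im,cv2.COLOR_BGR2HSV)
m=cv2.inRange(hsv,(0,150,90),(6,255,255))|cv2.inRange(hsv,(174,150,90),(180,255,255))
n,l,st,ce=cv2.connectedComponentsWithStats(m)
for k in range(1,n):
    if st[k,4]>8: print("red",st[k],ce[k],p2w(ce[k],.145,"top"))
m=cv2.inRange(hsv,(18,120,90),(32,255,255)); m[:, :262]=0;m[:,315:]=0;m[:190]=0;m[240:]=0
ys,xs=np.nonzero(m); print("yellow",xs.min(),xs.max(),ys.min(),ys.max())
r=cv2.minAreaRect(np.c_[xs,ys].astype(np.float32)); bp=cv2.boxPoints(r); print(bp); print(np.array([p2w(b,.058,"top") for b in bp]))
E
```

```text
red [355 205   7   6  31] [357.74193548 207.38709677] [ 0.58290134 -0.10813749  0.145     ]
red [198 207  32  32 751] [213.60319574 222.7310253 ] [0.5518924  0.21769957 0.145     ]
red [245 275  32  32 893] [260.48152296 290.29003359] [0.40159487 0.11383065 0.145     ]
yellow 272 303 200 231
[[271.7793  229.75174]
 [273.5655  199.38623]
 [303.87238 201.16898]
 [302.08618 231.53448]]
[[0.54474946 0.08709008 0.058     ]
 [0.62032317 0.08172368 0.058     ]
 [0.6149479  0.0066794  0.058     ]
 [0.53940863 0.0129857  0.058     ]]
```

View pics/topc.png

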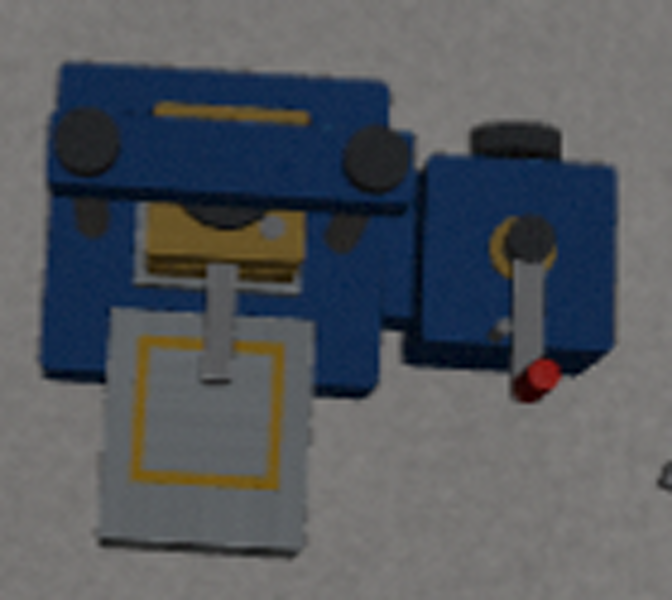

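The crop confirms the brass flask on the platen, its pull bar over the yellow square at about (221,320), the stop pin at (500,325) and the red post at (538,378). I place the mark at (0.580, 0.047) with press yaw about -0.071, and the post at about (0.586, -0.111). Moving above the post now.

>>> move_arm:
  jaw: [120, 120, 120, 120, 120, 120, 120, 120, 120, 120]
  dp:
    - [0, 0, -0.06]
    - [0, 0, -0.06]
    - [-0.036, -0.053, 0]
    - [-0.036, -0.053, 0]
    - [-0.036, -0.053, 0]
    - [-0.036, -0.053, 0]
    - [-0.036, -0.053, 0]
    - [-0.036, -0.053, 0]
    - [-0.036, -0.053, 0]
    - [-0.036, -0.053, 0]
  rotation:
    - [0, 0, -0.034]
    - [0, 0, -0.034]
    - [0, 0, 0]
    - [0, 0, 0]
    - [0, 0, 0]
    - [0, 0, 0]
    - [0, 0, 0]
    - [0, 0, 0]
    - [0, 0, 0]
    - [0, 0, 0]
  squeeze: 20

```text
clock: 1.35
position: [0.3813, 0.2442, 0.3273]
tool_rot: [3.142, -0.0, 3.072]
force: [1.6, 0.4, 0.1]
grip_width: 0.045
```

>>> move_arm:
  jaw: [120, 120, 120, 120, 120, 120, 120, 120, 120]
  dp:
    - [-0.036, -0.053, 0]
    - [-0.036, -0.053, 0]
    - [-0.036, -0.053, 0]
    - [-0.036, -0.053, 0]
    - [-0.036, -0.053, 0]
    - [-0.036, -0.053, 0]
    - [-0.036, -0.053, 0]
    - [-0.036, -0.053, 0]
    - [0, 0, 0]
  rotation:
    - [0, 0, 0]
    - [0, 0, 0]
    - [0, 0, 0]
    - [0, 0, 0]
    - [0, 0, 0]
    - [0, 0, 0]
    - [0, 0, 0]
    - [0, 0, 0]
    - [0, 0, 0]

```text
clock: 2.48
position: [0.5876, -0.1122, 0.3265]
tool_rot: [-3.14, -0.001, 3.068]
force: [-0.7, 0.6, 0.3]
grip_width: 0.0456
```

Run:
```python
from h import *
s=bot.observe(); print(s["clock"],s["position"],s["tool_rot"],s["force"],s["grip_width"],s["qpos"])
c=calibration("wrist"); im=grab_frame("wrist"); cv2.imwrite("pics/w1.png",im)
hsv=cv2.cvtColor(im,cv2.COLOR_BGR2HSV)
m=cv2.inRange(hsv,(0,150,60),(6,255,255))|cv2.inRange(hsv,(174,150,60),(180,255,255))
n,l,st,ce=cv2.connectedComponentsWithStats(m)
for k in range(1,n):
    if st[k,4]>30: print(st[k],ce[k],p2w(ce[k],.145,"wrist",c))
print(c["T"]); print(p2w((355,179.6),.12,"top"))
```

```text
2.475 [ 0.58760772 -0.11216693  0.32646851] [-3.13980795e+00 -1.00204667e-03  3.06782309e+00] [-0.74470117  0.58638329  0.2901818 ] 0.0456195826557645 [-0.16277257  0.41416685  0.36130269  1.56525204 -0.15175335  1.19103557
  1.72405697]
[ 437    0   83   28 1586] [481.05485498  11.84363178] [0.44954216 0.06128176 0.145     ]
[ 528   99   32   69 1689] [545.5571344  134.07045589] [0.55414887 0.12803079 0.145     ]
[279 176  16  15 161] [286.68322981 183.03726708] [ 0.58192122 -0.11039999  0.145     ]
[[ 0.07410766  0.95865338  0.27475763  0.51823165]
 [ 0.99724813 -0.0706721  -0.02239676 -0.10817625]
 [-0.00205303  0.27566131 -0.96125264  0.4687299 ]
 [ 0.          0.          0.          1.        ]]
[ 0.65369298 -0.11033026  0.12      ]
```

View pics/w1.png

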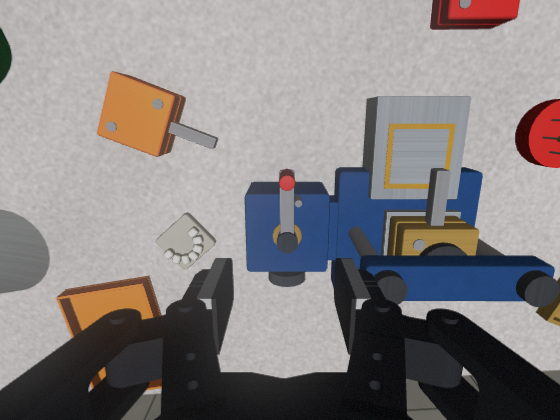

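The wrist view has the post top at (287,183), hub at (288,241), and pull bar and flask at (437,215), which fits the top view. The post is at about (0.582, -0.110). I'll descend around it slightly to the right, so the left finger touches first and pushes away from the stop, then pinch gently.

>>> move_arm:
  jaw: [120, 120, 120, 120, 120, 120, 120]
  dp:
    - [0.007, -0.002, 0.05]
    - [0, 0, 0.05]
    - [0, 0, 0.05]
    - [0, 0, 0.05]
    - [0, 0, 0.05]
    - [0, 0, 0.023]
    - [0, 0, 0]
  rotation:
    - [0, 0, 0]
    - [0, 0, 0]
    - [0, 0, 0]
    - [0, 0, 0]
    - [0, 0, 0]
    - [0, 0, 0]
    - [0, 0, 0]
  squeeze: 20

```text
clock: 3.4
position: [0.5811, -0.1092, 0.1086]
tool_rot: [3.141, -0.001, 3.073]
force: [-0.8, 0.3, 0.5]
grip_width: 0.0449
```

Run:
```python
from h import *
s=bot.observe(); print(s["clock"],s["position"],s["tool_rot"],s["force"],s["grip_width"])
c=calibration("wrist"); im=grab_frame("wrist"); cv2.imwrite("pics/w2.png",im)
a=grab_frame("scene"); cv2.imwrite("pics/s2.png",a)
y0,x0=195,215
cv2.imwrite("pics/v2.png",np.hstack([im,np.vstack([cv2.resize(a[195:300,190:325],(240,187),interpolation=cv2.INTER_CUBIC),np.zeros((233,240,3),np.uint8)])]))
```

```text
3.4 [ 0.58113845 -0.10915747  0.10856905] [ 3.14144494e+00 -1.38200788e-03  3.07294812e+00] [-0.82883002  0.29057058  0.47002403] 0.04490858310177164
```

View pics/v2.png

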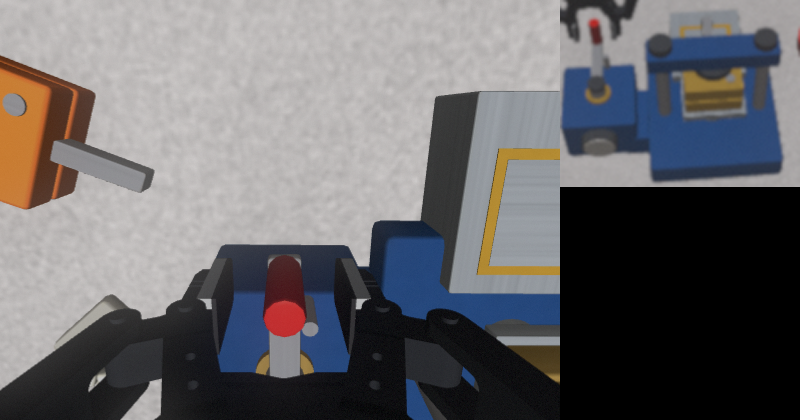

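The post is centred between the open fingers (top at (286,318)), and the stop pin is at (310,329). The scene inset shows the flask's back at about scene px (275,245), which I'll track to follow sinking. Next I bias right and pinch in stages.

>>> move_arm:
  jaw: [150, 175, 190, 197, 203, 208, 214, 225, 225]
  dp:
    - [0, -0.004, 0]
    - [0, 0, 0]
    - [0, 0, 0]
    - [0, 0, 0]
    - [0, 0, 0]
    - [0, 0, 0]
    - [0, 0, 0]
    - [0, 0, 0]
    - [0, 0, 0]
  rotation:
    - [0, 0, 0]
    - [0, 0, 0]
    - [0, 0, 0]
    - [0, 0, 0]
    - [0, 0, 0]
    - [0, 0, 0]
    - [0, 0, 0]
    - [0, 0, 0]
    - [0, 0, 0]
  squeeze: 20

```text
clock: 4.62
position: [0.5815, -0.1123, 0.1091]
tool_rot: [3.141, 0.0, 3.073]
force: [-1.3, 6.2, 6.0]
grip_width: 0.0149
```

```bash
cat > m.py <<'E'
from h import *
import sys,json,os
s=bot.observe()
c=calibration("wrist"); p=s["position"]
f=[grab_frame("scene").astype(np.float32) for _ in range(2)]
im=cv2.cvtColor(sum(f)/len(f),cv2.COLOR_BGR2GRAY)
roi=lambda g,d=0:g[232-d:264+d,254-d:298+d]
if not os.path.exists("ref.npy"): np.save("ref.npy",im)
ref=np.load("ref.npy")
# brass flask moves image-down as it sinks: fit the vertical shift by ECC on the flask patch
W=np.eye(2,3,dtype=np.float32)
if os.path.exists("last.json"): W[:,2]=json.load(open("last.json"))["w"]
m=np.zeros(ref.shape,np.uint8); m[238:252,262:292]=255
try:
    cc,W=cv2.findTransformECC(ref,im,W,cv2.MOTION_TRANSLATION,(3,80,1e-5),m,1)
except cv2.error as e: cc=-1
w=W[:,2].tolist(); json.dump({"w":w},open("last.json","w"))
print("t %.2f pos %s yaw %.3f F %s grip %.4f | shift px %.2f %.2f cc %.3f"%(s["clock"],np.round(p,4),s["tool_rot"][2],np.round(s["force"],1),s["grip_width"],*w,cc))
E
python3 m.py; python3 m.py
python3 -c "
from h import *
P=np.array([[.718,.037,.06+.03+.051],[.718,.037,.06+.051],[.718,.037,.06+.032],[.718,.037,.06]]);print(w2p(P,'scene'))"
```

```text
t 4.62 pos [ 0.5815 -0.1123  0.1091] yaw 3.073 F [-1.3  6.2  6. ] grip 0.0149 | shift px 0.00 0.00 cc 1.000
t 4.72 pos [ 0.5815 -0.1123  0.1091] yaw 3.073 F [-0.3  6.3  5.2] grip 0.0154 | shift px 0.01 -0.00 cc 1.000
[[277.48884065 246.57404687]
 [277.29743668 253.89893226]
 [277.18111904 258.35057596]
 [276.99327302 265.54012353]]
```

>>> move_arm:
  jaw: [225, 225, 225, 225, 225]
  dp:
    - [-0.0001, -0.0047, 0]
    - [-0.0001, -0.0047, 0]
    - [-0.0001, -0.0047, 0]
    - [0, 0, 0]
    - [0, 0, 0]
  rotation:
    - [0, 0, -0.016]
    - [0, 0, -0.016]
    - [0, 0, -0.016]
    - [0, 0, 0]
    - [0, 0, 0]

```text
clock: 5.45
position: [0.5821, -0.124, 0.1092]
tool_rot: [-3.141, 0.002, -3.06]
force: [4.0, 2.5, 1.2]
grip_width: 0.0151
```

```bash
python3 m.py
```

```text
t 5.45 pos [ 0.5821 -0.124   0.1092] yaw -3.060 F [4.  2.5 1.2] grip 0.0151 | shift px 0.01 -0.01 cc 1.000
```

>>> move_arm:
  jaw: [225, 225, 225, 225]
  dp:
    - [-0.0001, -0.0047, 0]
    - [0, 0, 0]
    - [0, 0, 0]
    - [0, 0, 0]
  rotation:
    - [0, 0, -0.016]
    - [0, 0, 0]
    - [0, 0, 0]
    - [0, 0, 0]

```text
clock: 6.05
position: [0.5827, -0.1276, 0.1091]
tool_rot: [-3.141, 0.002, -3.009]
force: [6.4, 3.0, 1.1]
grip_width: 0.0155
```

```bash
python3 m.py
```

```text
t 6.05 pos [ 0.5827 -0.1276  0.1091] yaw -3.009 F [6.4 3.  1.1] grip 0.0155 | shift px -0.01 -0.02 cc 1.000
```

>>> move_arm:
  jaw: [225, 225, 225, 225]
  dp:
    - [-0.0006, -0.0047, 0]
    - [0, 0, 0]
    - [0, 0, 0]
    - [0, 0, 0]
  rotation:
    - [0, 0, -0.016]
    - [0, 0, 0]
    - [0, 0, 0]
    - [0, 0, 0]

```text
clock: 6.65
position: [0.5835, -0.1313, 0.1091]
tool_rot: [-3.141, 0.001, -2.959]
force: [4.0, 3.8, 2.2]
grip_width: 0.0151
```

```bash
python3 m.py
```

```text
t 6.65 pos [ 0.5835 -0.1313  0.1091] yaw -2.959 F [4.  3.8 2.2] grip 0.0151 | shift px -0.01 -0.01 cc 1.000
```

>>> move_arm:
  jaw: [225, 225, 225, 225]
  dp:
    - [-0.0004, -0.0047, 0]
    - [0, 0, 0]
    - [0, 0, 0]
    - [0, 0, 0]
  rotation:
    - [0, 0, -0.016]
    - [0, 0, 0]
    - [0, 0, 0]
    - [0, 0, 0]

```text
clock: 7.25
position: [0.5844, -0.1349, 0.1092]
tool_rot: [-3.141, 0.001, -2.909]
force: [4.0, 3.2, 1.3]
grip_width: 0.0152
```

```bash
python3 m.py
```

```text
t 7.25 pos [ 0.5844 -0.1349  0.1092] yaw -2.909 F [4.  3.2 1.3] grip 0.0152 | shift px 0.01 -0.02 cc 1.000
```

>>> move_arm:
  jaw: [225, 225, 225, 225]
  dp:
    - [-0.0004, -0.0047, 0]
    - [0, 0, 0]
    - [0, 0, 0]
    - [0, 0, 0]
  rotation:
    - [0, 0, -0.016]
    - [0, 0, 0]
    - [0, 0, 0]
    - [0, 0, 0]

```text
clock: 7.85
position: [0.5856, -0.1385, 0.1092]
tool_rot: [-3.141, 0.001, -2.859]
force: [3.8, 3.3, 1.2]
grip_width: 0.0154
```

```bash
python3 m.py
```

```text
t 7.85 pos [ 0.5856 -0.1385  0.1092] yaw -2.859 F [3.8 3.3 1.2] grip 0.0154 | shift px 0.02 0.00 cc 1.000
```

>>> move_arm:
  jaw: [225, 225, 225, 225]
  dp:
    - [-0.0004, -0.0047, 0]
    - [0, 0, 0]
    - [0, 0, 0]
    - [0, 0, 0]
  rotation:
    - [0, 0, -0.016]
    - [0, 0, 0]
    - [0, 0, 0]
    - [0, 0, 0]

```text
clock: 8.45
position: [0.5869, -0.142, 0.1091]
tool_rot: [-3.141, 0.001, -2.808]
force: [3.9, 3.7, 3.3]
grip_width: 0.0152
```

```bash
python3 m.py
```

```text
t 8.45 pos [ 0.5869 -0.142   0.1091] yaw -2.808 F [3.9 3.7 3.3] grip 0.0152 | shift px 0.03 -0.00 cc 1.000
```

>>> move_arm:
  jaw: [225, 225, 225, 225]
  dp:
    - [-0.0004, -0.0047, 0]
    - [0, 0, 0]
    - [0, 0, 0]
    - [0, 0, 0]
  rotation:
    - [0, 0, -0.016]
    - [0, 0, 0]
    - [0, 0, 0]
    - [0, 0, 0]

```text
clock: 9.05
position: [0.5884, -0.1454, 0.1091]
tool_rot: [-3.141, 0.001, -2.758]
force: [4.5, 3.8, 2.6]
grip_width: 0.0155
```

```bash
python3 m.py
```

```text
t 9.05 pos [ 0.5884 -0.1454  0.1091] yaw -2.758 F [4.5 3.8 2.6] grip 0.0155 | shift px 0.01 -0.01 cc 1.000
```

>>> move_arm:
  jaw: [225, 225, 225, 225]
  dp:
    - [-0.0004, -0.0047, 0]
    - [0, 0, 0]
    - [0, 0, 0]
    - [0, 0, 0]
  rotation:
    - [0, 0, -0.016]
    - [0, 0, 0]
    - [0, 0, 0]
    - [0, 0, 0]

```text
clock: 9.65
position: [0.5901, -0.1488, 0.1092]
tool_rot: [-3.141, 0.001, -2.708]
force: [2.6, 4.1, 2.8]
grip_width: 0.0157
```

```bash
python3 m.py
```

```text
t 9.65 pos [ 0.5901 -0.1488  0.1092] yaw -2.708 F [2.6 4.1 2.8] grip 0.0157 | shift px -0.01 -0.02 cc 1.000
```

>>> move_arm:
  jaw: [225, 225, 225, 225]
  dp:
    - [-0.0004, -0.0047, 0]
    - [0, 0, 0]
    - [0, 0, 0]
    - [0, 0, 0]
  rotation:
    - [0, 0, -0.016]
    - [0, 0, 0]
    - [0, 0, 0]
    - [0, 0, 0]

```text
clock: 10.25
position: [0.5919, -0.1521, 0.1091]
tool_rot: [-3.141, 0.001, -2.658]
force: [3.8, 3.4, 3.5]
grip_width: 0.0151
```

```bash
python3 m.py
```

```text
t 10.25 pos [ 0.5919 -0.1521  0.1091] yaw -2.658 F [3.8 3.4 3.5] grip 0.0151 | shift px 0.43 0.45 cc 0.964
```

```bash
sed -i 's/^print/np.save("im_%.2f.npy"%s["clock"],im)\nprint/' m.py; for i in 1 2 3; do python3 m.py; done
python3 - <<'E'
import numpy as np,cv2,glob
fs=sorted(glob.glob("im_1*.npy"));r=np.load("ref.npy");b=np.load(fs[-1])
cr=lambda g:cv2.resize(g[215:285,235:320],None,fx=4,fy=4,interpolation=cv2.INTER_CUBIC)
cv2.imwrite("pics/cmp.png",np.hstack([cr(r),cr(b)]))
E
```

```text
t 10.35 pos [ 0.5918 -0.152   0.1091] yaw -2.657 F [2.7 4.  3.1] grip 0.0153 | shift px 0.96 0.40 cc 0.955
t 10.45 pos [ 0.5919 -0.152   0.1091] yaw -2.658 F [3.9 4.  3.6] grip 0.0156 | shift px -0.16 0.64 cc 0.942
t 10.55 pos [ 0.5919 -0.152   0.1091] yaw -2.657 F [3.6 4.6 3.9] grip 0.0151 | shift px 0.03 0.90 cc 0.928[ WARN:0@0.024] global loadsave.cpp:1063 imwrite_ Unsupported depth image for selected encoder is fallbacked to CV_8U.
```

View pics/cmp.png

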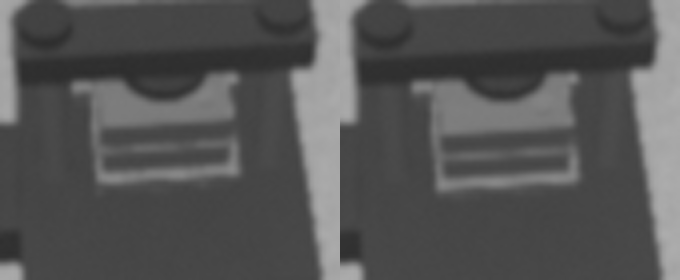

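The right half (now) shows the flask and platen rim lower than the left half (start), by roughly 1.5 px. The ram is sinking, so I'm replacing the ECC with a 1-D profile tracker.

```bash
cat > tr.py <<'E'
import numpy as np,glob
from scipy.optimize import minimize_scalar
from h import w2p
pr=lambda g:g[:,264:290].mean(1)
r=pr(np.load("ref.npy")); rows=np.arange(245,264)
k=(w2p([[.718,.037,.06]],"scene")-w2p([[.718,.037,.092]],"scene"))[0,1]/32
def mm(im):
    p=pr(im); x=np.arange(len(p)); f=lambda s:((np.interp(rows+s,x,p)-r[rows])**2).sum()
    g=np.arange(-1,10,.1); s0=g[np.argmin([f(s) for s in g])]
    return minimize_scalar(f,bounds=(s0-.15,s0+.15),method="bounded").x/k
if __name__=="__main__":
    for f in sorted(glob.glob("im_*.npy"),key=lambda f:float(f[3:-4]))[-6:]: print(f,"sunk mm %.2f"%mm(np.load(f)))
E
cat > m.py <<'E'
from h import *
from tr import mm
s=bot.observe(); o=[]
for _ in range(2):
    t=bot.observe()["clock"]; im=cv2.cvtColor(grab_frame("scene").astype(np.float32),cv2.COLOR_BGR2GRAY); np.save("im_%.2f.npy"%t,im); o.append((t,mm(im)))
print("pos",np.round(s["position"],4),"yaw %.3f"%s["tool_rot"][2],"F",np.round(s["force"],1),"grip %.4f"%s["grip_width"],"sunk",[(round(a,2),round(b,2)) for a,b in o])
E
python3 tr.py; python3 m.py
```

```text
im_10.35.npy sunk mm 5.71
im_10.45.npy sunk mm 6.64
im_10.55.npy sunk mm 7.59
pos [ 0.5918 -0.1521  0.1091] yaw -2.658 F [4.3 4.1 2.5] grip 0.0152 sunk [(10.65, np.float64(8.43)), (10.7, np.float64(8.96))]
```

About 9.5 mm/s, which is right on target, so I'll hold.

>>> move_arm:
  jaw: [225, 225, 225, 225, 225, 225]
  dp:
    - [0, 0, 0]
    - [0, 0, 0]
    - [0, 0, 0]
    - [0, 0, 0]
    - [0, 0, 0]
    - [0, 0, 0]
  rotation:
    - [0, 0, 0]
    - [0, 0, 0]
    - [0, 0, 0]
    - [0, 0, 0]
    - [0, 0, 0]
    - [0, 0, 0]

```text
clock: 11.5
position: [0.5919, -0.1521, 0.1091]
tool_rot: [-3.141, 0.001, -2.658]
force: [3.4, 4.2, 3.8]
grip_width: 0.0153
```

```bash
python3 m.py
```

```text
pos [ 0.5919 -0.1521  0.1091] yaw -2.658 F [3.4 4.2 3.8] grip 0.0153 sunk [(11.5, np.float64(17.06)), (11.55, np.float64(17.62))]
```

>>> move_arm:
  jaw: [225, 225, 225, 225, 225, 225, 225, 225, 225, 225]
  dp:
    - [0, 0, 0]
    - [0, 0, 0]
    - [0, 0, 0]
    - [0, 0, 0]
    - [0, 0, 0]
    - [0, 0, 0]
    - [0, 0, 0]
    - [0, 0, 0]
    - [0, 0, 0]
    - [0, 0, 0]
  rotation:
    - [0, 0, 0]
    - [0, 0, 0]
    - [0, 0, 0]
    - [0, 0, 0]
    - [0, 0, 0]
    - [0, 0, 0]
    - [0, 0, 0]
    - [0, 0, 0]
    - [0, 0, 0]
    - [0, 0, 0]

```text
clock: 12.85
position: [0.5918, -0.1521, 0.1091]
tool_rot: [-3.141, 0.001, -2.658]
force: [3.7, 4.5, 2.0]
grip_width: 0.0152
```

```bash
python3 m.py
```

```text
pos [ 0.5918 -0.1521  0.1091] yaw -2.658 F [3.7 4.5 2. ] grip 0.0152 sunk [(12.85, np.float64(30.56)), (12.9, np.float64(31.09))]
```

>>> move_arm:
  jaw: [225, 225, 225, 225, 225, 225, 225]
  dp:
    - [0, 0, 0]
    - [0, 0, 0]
    - [0, 0, 0]
    - [0, 0, 0]
    - [0, 0, 0]
    - [0, 0, 0]
    - [0, 0, 0]
  rotation:
    - [0, 0, 0]
    - [0, 0, 0]
    - [0, 0, 0]
    - [0, 0, 0]
    - [0, 0, 0]
    - [0, 0, 0]
    - [0, 0, 0]

```text
clock: 13.82
position: [0.5918, -0.1521, 0.1091]
tool_rot: [-3.141, 0.001, -2.658]
force: [3.8, 4.5, 3.7]
grip_width: 0.0155
```

```bash
python3 m.py
```

```text
pos [ 0.5918 -0.1521  0.1091] yaw -2.658 F [3.8 4.5 3.7] grip 0.0155 sunk [(13.82, np.float64(33.06)), (13.88, np.float64(33.06))]
```

It has bottomed (steady). Now I'll close most of the way, then finish in fine steps by feel.

>>> move_arm:
  jaw: [225, 225, 225, 225, 225, 225, 225, 225, 225, 225]
  dp:
    - [0.0001, 0.0047, 0]
    - [0.0001, 0.0047, 0]
    - [0.0001, 0.0047, 0]
    - [0.0001, 0.0047, 0]
    - [0.0001, 0.0047, 0]
    - [0.0001, 0.0047, 0]
    - [0.0001, 0.0047, 0]
    - [0.0001, 0.0047, 0]
    - [0.0001, 0.0047, 0]
    - [0, 0, 0]
  rotation:
    - [0, 0, 0.016]
    - [0, 0, 0.016]
    - [0, 0, 0.016]
    - [0, 0, 0.016]
    - [0, 0, 0.016]
    - [0, 0, 0.016]
    - [0, 0, 0.016]
    - [0, 0, 0.016]
    - [0, 0, 0.016]
    - [0, 0, 0]

```text
clock: 15.18
position: [0.5817, -0.1205, 0.1091]
tool_rot: [-3.141, 0.001, -3.11]
force: [3.4, 0.7, 2.9]
grip_width: 0.0152
```

```bash
python3 m.py
```

```text
pos [ 0.5817 -0.1205  0.1091] yaw -3.110 F [3.4 0.7 2.9] grip 0.0152 sunk [(15.18, np.float64(33.0)), (15.22, np.float64(33.02))]
```

>>> move_arm:
  jaw: [225, 225, 225, 225]
  dp:
    - [0, 0.0013, 0]
    - [0, 0.0013, 0]
    - [0, 0.0013, 0]
    - [0, 0.0013, 0]
  rotation:
    - [0, 0, 0.004]
    - [0, 0, 0.004]
    - [0, 0, 0.004]
    - [0, 0, 0.004]

```text
clock: 15.78
position: [0.5815, -0.117, 0.1091]
tool_rot: [-3.141, 0.001, 3.122]
force: [4.0, -2.9, 2.1]
grip_width: 0.0154
```

>>> move_arm:
  jaw: [225, 225]
  dp:
    - [0, 0.0013, 0]
    - [0, 0.0013, 0]
  rotation:
    - [0, 0, 0.004]
    - [0, 0, 0.004]

```text
clock: 16.02
position: [0.5814, -0.115, 0.1091]
tool_rot: [-3.141, 0.001, 3.097]
force: [3.3, -3.3, 4.0]
grip_width: 0.0152
```

>>> move_arm:
  jaw: [225]
  dp:
    - [0, 0.0013, 0]
  rotation:
    - [0, 0, 0.004]

```text
clock: 16.15
position: [0.5814, -0.1138, 0.1091]
tool_rot: [-3.141, 0.001, 3.084]
force: [2.7, -3.8, 5.7]
grip_width: 0.0152
```

>>> move_arm:
  jaw: [225]
  dp:
    - [0, 0.0008, 0]
  rotation:
    - [0, 0, 0.0025]

```text
clock: 16.27
position: [0.5814, -0.1131, 0.1091]
tool_rot: [-3.141, 0.0, 3.076]
force: [2.5, -4.7, 5.7]
grip_width: 0.0153
```

>>> move_arm:
  jaw: [225]
  dp:
    - [0, 0.0008, 0]
  rotation:
    - [0, 0, 0.0025]

```text
clock: 16.4
position: [0.5814, -0.1124, 0.1091]
tool_rot: [-3.141, 0.0, 3.069]
force: [2.0, -4.5, 5.2]
grip_width: 0.0153
```

>>> move_arm:
  jaw: [225]
  dp:
    - [0, 0.0008, 0]
  rotation:
    - [0, 0, 0.0025]

```text
clock: 16.52
position: [0.5814, -0.1118, 0.1091]
tool_rot: [-3.141, 0.0, 3.061]
force: [3.0, -4.5, 6.1]
grip_width: 0.0151
```

>>> move_arm:
  jaw: [225]
  dp:
    - [0, 0.0006, 0]
  rotation:
    - [0, 0, 0]

```text
clock: 16.65
position: [0.5814, -0.1114, 0.1091]
tool_rot: [-3.141, 0.0, 3.061]
force: [2.6, -5.0, 5.5]
grip_width: 0.0152
```

>>> move_arm:
  jaw: [225]
  dp:
    - [0, 0.0006, 0]
  rotation:
    - [0, 0, 0]

```text
clock: 16.77
position: [0.5815, -0.1111, 0.1091]
tool_rot: [-3.141, 0.0, 3.061]
force: [3.0, -5.9, 5.9]
grip_width: 0.0154
```

>>> move_arm:
  jaw: [225]
  dp:
    - [0, 0.0006, 0]
  rotation:
    - [0, 0, 0]

```text
clock: 16.9
position: [0.5815, -0.1108, 0.1091]
tool_rot: [-3.141, 0.0, 3.061]
force: [1.8, -7.0, 4.5]
grip_width: 0.0151
```

>>> move_arm:
  jaw: [225]
  dp:
    - [0, 0.0006, 0]
  rotation:
    - [0, 0, 0]

```text
clock: 17.02
position: [0.5815, -0.1104, 0.1091]
tool_rot: [-3.141, 0.0, 3.06]
force: [2.6, -6.8, 6.0]
grip_width: 0.0154
```

>>> move_arm:
  jaw: [225]
  dp:
    - [0, 0.0006, 0]
  rotation:
    - [0, 0, 0]

```text
clock: 17.15
position: [0.5815, -0.1101, 0.1091]
tool_rot: [-3.14, 0.0, 3.06]
force: [2.8, -7.8, 5.1]
grip_width: 0.0153
```

>>> move_arm:
  jaw: [225]
  dp:
    - [0, 0.0006, 0]
  rotation:
    - [0, 0, 0]

```text
clock: 17.27
position: [0.5815, -0.1097, 0.1091]
tool_rot: [-3.14, 0.0, 3.06]
force: [2.1, -8.3, 4.8]
grip_width: 0.0154
```

Run:
```python
from h import *
s=bot.observe(); print(s["position"],s["force"])
im=grab_frame("wrist"); cv2.imwrite("pics/w3.png",im)
w2=cv2.imread("pics/w2.png")
cr=lambda g:cv2.resize(g[235:395,205:365],None,fx=2.5,fy=2.5,interpolation=cv2.INTER_CUBIC)
cv2.imwrite("pics/cmp3.png",np.hstack([cr(w2),cr(im)]))
```

```text
[ 0.58154738 -0.10969009  0.109095  ] [ 2.14733742 -8.27867018  4.78839408]
```

View pics/cmp3.png

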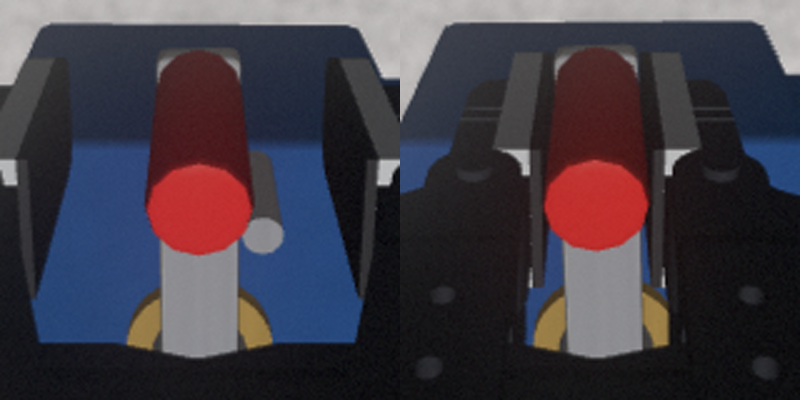

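```bash
cat > post.py <<'E'
from h import *
from scipy.spatial.transform import Rotation as R
def pose(p,e):
    T=np.eye(4);T[:3,:3]=R.from_euler("xyz",e).as_matrix();T[:3,3]=p;return T
def post(im,c):
    m=cv2.inRange(im,(0,0,160),(110,110,255)); n,l,st,ce=cv2.connectedComponentsWithStats(m[235:395,205:365])
    k=1+np.argmax(st[1:,4]); return p2w(ce[k]+[205,235],.145,"wrist",c),st[k]
if __name__=="__main__":
    s=bot.observe(); c=calibration("wrist"); A=pose(s["position"],s["tool_rot"])
    print(post(cv2.imread("pics/w3.png"),c))
    B=pose([0.58113845,-0.10915747,0.10856905],[3.14144494,-1.38200788e-03,3.07294812])
    c2=dict(c); c2["T"]=B@np.linalg.inv(A)@c["T"]; print(post(cv2.imread("pics/w2.png"),c2))
E
python3 post.py
```

```text
(array([ 0.58034038, -0.1111051 ,  0.145     ]), array([  58,   64,   41,   37, 1130], dtype=int32))
(array([ 0.58037369, -0.11021777,  0.145     ]), array([  59,   66,   42,   36, 1141], dtype=int32))
```

Post is 0.9 mm (about 0.012 rad) from its original shut position. A few more fine steps should let me feel the stop.

>>> move_arm:
  jaw: [225]
  dp:
    - [0, 0.0006, 0]
  rotation:
    - [0, 0, 0]

```text
clock: 17.45
position: [0.5814, -0.1092, 0.109]
tool_rot: [-3.14, 0.0, 3.06]
force: [1.5, -7.1, 4.9]
grip_width: 0.0153
```

>>> move_arm:
  jaw: [225]
  dp:
    - [0, 0.0006, 0]
  rotation:
    - [0, 0, 0]

```text
clock: 17.58
position: [0.5815, -0.1088, 0.1091]
tool_rot: [-3.14, 0.0, 3.06]
force: [1.4, -8.3, 5.2]
grip_width: 0.0151
```

Run:
```python
from post import *
s=bot.observe(); c=calibration("wrist"); print(s["position"],s["force"]); print(post(grab_frame("wrist"),c))
```

```text
[ 0.58148574 -0.10881676  0.10907996] [ 1.41582467 -8.3424501   5.24767135]
(array([ 0.58038741, -0.11023634,  0.145     ]), array([  58,   64,   41,   37, 1133], dtype=int32))
```

Post is back at its original y (-0.1102). Two more gentle nudges to feel the rise.

>>> move_arm:
  jaw: [225]
  dp:
    - [0, 0.0005, 0]
  rotation:
    - [0, 0, 0]

```text
clock: 17.75
position: [0.5814, -0.1084, 0.109]
tool_rot: [-3.14, -0.0, 3.06]
force: [1.1, -6.8, 5.4]
grip_width: 0.0154
```

Run:
```python
from post import *
s=bot.observe(); c=calibration("wrist"); print(s["position"],s["force"]); print(post(grab_frame("wrist"),c))
```

```text
[ 0.58144124 -0.10838665  0.10904711] [ 1.12240456 -6.81372108  5.38386386]
(array([ 0.58041302, -0.10983201,  0.145     ]), array([  58,   65,   41,   36, 1132], dtype=int32))
```

>>> move_arm:
  jaw: [225]
  dp:
    - [0, 0.0005, 0]
  rotation:
    - [0, 0, 0]

```text
clock: 17.92
position: [0.5814, -0.1081, 0.109]
tool_rot: [-3.14, -0.0, 3.06]
force: [0.3, -8.7, 6.2]
grip_width: 0.0156
```

>>> move_arm:
  jaw: [225]
  dp:
    - [0, 0.0005, 0]
  rotation:
    - [0, 0, 0]

```text
clock: 18.05
position: [0.5815, -0.1079, 0.1091]
tool_rot: [-3.14, -0.0, 3.06]
force: [0.2, -10.9, 6.2]
grip_width: 0.015
```

Run:
```python
from post import *
s=bot.observe(); c=calibration("wrist"); print(s["position"],s["force"]); print(post(grab_frame("wrist"),c))
```

```text
[ 0.5814546  -0.10789942  0.10905329] [  0.21125798 -10.87060679   6.22421575]
(array([ 0.58046875, -0.10931605,  0.145     ]), array([  58,   65,   41,   36, 1135], dtype=int32))
```

>>> move_arm:
  jaw: [225]
  dp:
    - [0, 0.0004, 0]
  rotation:
    - [0, 0, 0]

```text
clock: 18.23
position: [0.5814, -0.1077, 0.109]
tool_rot: [-3.14, -0.0, 3.06]
force: [0.8, -11.4, 5.7]
grip_width: 0.0152
```

>>> move_arm:
  jaw: [225, 225]
  dp:
    - [0, 0, 0]
    - [0, 0, 0]
  rotation:
    - [0, 0, 0]
    - [0, 0, 0]

```text
clock: 18.48
position: [0.5814, -0.1078, 0.109]
tool_rot: [-3.14, -0.0, 3.06]
force: [1.1, -9.0, 5.2]
grip_width: 0.0156
```

TCP no longer advances and the force has risen, so the stop is felt at about 11 N. I'll release and lift.

>>> move_arm:
  jaw: [190, 150, 120, 120]
  dp:
    - [0, 0, 0]
    - [0, 0, 0]
    - [0, 0, 0]
    - [0, 0, 0]
  rotation:
    - [0, 0, 0]
    - [0, 0, 0]
    - [0, 0, 0]
    - [0, 0, 0]

```text
clock: 18.98
position: [0.5818, -0.1057, 0.1088]
tool_rot: [3.141, -0.0, 3.062]
force: [-0.1, 0.5, -0.0]
grip_width: 0.0453
```

Run:
```python
from post import *
s=bot.observe(); c=calibration("wrist"); print(s["position"],s["tool_rot"],s["force"],s["grip_width"]); im=grab_frame("wrist"); print(post(im,c)); cv2.imwrite("pics/w4.png",im)
A=pose(s["position"],s["tool_rot"])
B=pose([0.58113845,-0.10915747,0.10856905],[3.14144494,-1.38200788e-03,3.07294812])
c2=dict(c); c2["T"]=B@np.linalg.inv(A)@c["T"]; print(post(cv2.imread("pics/w2.png"),c2))
g=cv2.imread("pics/w2.png")
cr=lambda g:cv2.resize(g[235:395,205:365],None,fx=2.5,fy=2.5,interpolation=cv2.INTER_CUBIC)
cv2.imwrite("pics/cmp4.png",np.hstack([cr(g),cr(im)]))
```

```text
[ 0.58175762 -0.10566397  0.10880415] [ 3.14149917e+00 -3.30561032e-04  3.06163557e+00] [-0.07326647  0.53327052 -0.04020435] 0.04534421161799223
(array([ 0.58048085, -0.10911397,  0.145     ]), array([  52,   65,   41,   36, 1140], dtype=int32))
(array([ 0.58039018, -0.11021359,  0.145     ]), array([  59,   66,   42,   36, 1141], dtype=int32))
```

View pics/cmp4.png

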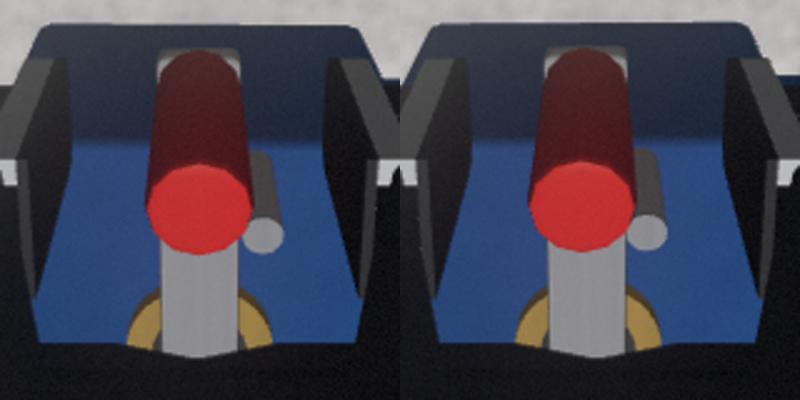

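Post and pin sit exactly as at the start (65 px apart in both halves), so the valve is shut. Moving above the pull bar now.

>>> move_arm:
  jaw: [120, 120, 120, 120, 120, 120, 120, 120, 120]
  dp:
    - [0, 0, -0.045]
    - [0, 0, -0.045]
    - [0, 0, -0.045]
    - [0, 0, -0.04]
    - [-0.0025, 0.0475, 0]
    - [-0.0025, 0.0475, 0]
    - [-0.0025, 0.0475, 0]
    - [-0.0025, 0.0475, 0]
    - [0, 0, 0]
  rotation:
    - [0, 0, 0]
    - [0, 0, 0]
    - [0, 0, 0]
    - [0, 0, -0.003]
    - [0, 0, 0]
    - [0, 0, 0]
    - [0, 0, 0]
    - [0, 0, 0]
    - [0, 0, 0]

```text
clock: 20.15
position: [0.6006, 0.0486, 0.2486]
tool_rot: [3.141, -0.001, 3.075]
force: [0.2, -0.8, 0.1]
grip_width: 0.0451
```

Run:
```python
from h import *
s=bot.observe(); print(s["clock"],s["position"],s["tool_rot"],s["force"])
c=calibration("wrist"); im=grab_frame("wrist")
np.save("cw5.npy",c["T"]); cv2.imwrite("pics/w5.png",im)
# predicted flask pose overlay: bar corners, shelf mark corners
yaw=-.071;X=np.array([np.cos(yaw),np.sin(yaw),0]);Y=np.array([-X[1],X[0],0]);M=np.array([.580,.0471,0])
F=M+.1*X
def P(o,x,y,z): return o+x*X+y*Y+[0,0,z]
bar=[P(F,-.095,.007,.099),P(F,-.095,-.007,.099),P(F,-.038,-.007,.099),P(F,-.038,.007,.099)]
sq=[P(M,a*.038,b*.038,.058) for a,b in((1,1),(1,-1),(-1,-1),(-1,1))]
o=im.copy()
for q,col in((bar,(0,255,0)),(sq,(255,0,255))): cv2.polylines(o,[w2p(q,"wrist",c).astype(np.int32)],True,col,1)
cv2.imwrite("pics/w5o.png",o)
```

```text
20.15 [0.60056926 0.04864968 0.24857022] [ 3.14058985e+00 -5.48521605e-04  3.07530797e+00] [ 0.17057054 -0.7971885   0.11136183]
```

View pics/w5o.png

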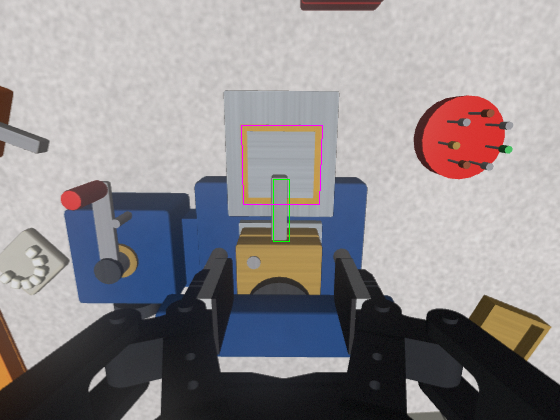

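The overlay matches: the square fits within 1 px, and the actual bar (272–288, from row 175) lies about 2 mm forward and 1 mm right of prediction. Descending onto the bar.

>>> move_arm:
  jaw: [120, 120, 120, 120, 120, 120]
  dp:
    - [0, -0.005, 0.05]
    - [0, 0, 0.05]
    - [0, 0, 0.05]
    - [0, 0, 0.045]
    - [0, 0, 0.022]
    - [0, 0, 0]
  rotation:
    - [0, 0, 0]
    - [0, 0, 0]
    - [0, 0, 0]
    - [0, 0, 0]
    - [0, 0, 0]
    - [0, 0, 0]

```text
clock: 20.95
position: [0.6, 0.0405, 0.0749]
tool_rot: [-3.141, -0.001, 3.07]
force: [0.2, -0.0, 0.9]
grip_width: 0.0452
```

>>> move_arm:
  jaw: [160, 185, 200, 210, 220, 235, 235]
  dp:
    - [0, 0, 0]
    - [0, 0, 0]
    - [0, 0, 0]
    - [0, 0, 0]
    - [0, 0, 0]
    - [0, 0, 0]
    - [0, 0, 0]
  rotation:
    - [0, 0, 0]
    - [0, 0, 0]
    - [0, 0, 0]
    - [0, 0, 0]
    - [0, 0, 0]
    - [0, 0, 0]
    - [0, 0, 0]
  squeeze: 40

```text
clock: 21.82
position: [0.6006, 0.0418, 0.0758]
tool_rot: [3.141, 0.001, 3.072]
force: [-0.2, 3.6, 7.6]
grip_width: 0.0134
```

Run:
```python
from h import *
s=bot.observe(); print(s["clock"],s["position"],s["tool_rot"],s["force"],s["grip_width"])
cv2.imwrite("pics/w6.png",grab_frame("wrist"))
```

```text
21.825 [0.60062137 0.04180961 0.07575883] [3.14094726e+00 6.83366933e-04 3.07152806e+00] [-0.19133002  3.64886374  7.56474912] 0.01337305923070948
```

View pics/w6.png

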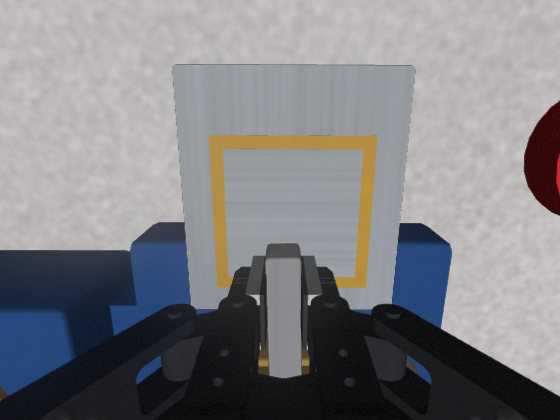

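The bar is gripped and centred (284,310). Pulling straight out.

>>> move_arm:
  jaw: [235, 235, 235, 235, 235, 235, 235, 235, 235, 235]
  dp:
    - [0.0075, 0.0003, 0]
    - [0.0128, 0.0003, 0]
    - [0.0128, 0.0003, 0]
    - [0.0128, 0.0003, 0]
    - [0.0128, 0.0003, 0]
    - [0.0128, 0.0003, 0]
    - [0.0128, 0.0003, 0]
    - [0.0128, 0.0003, 0]
    - [0.0128, 0.0003, 0]
    - [0.0128, 0.0003, 0]
  rotation:
    - [0, 0, 0]
    - [0, 0, 0]
    - [0, 0, 0]
    - [0, 0, 0]
    - [0, 0, 0]
    - [0, 0, 0]
    - [0, 0, 0]
    - [0, 0, 0]
    - [0, 0, 0]
    - [0, 0, 0]
  squeeze: 60

```text
clock: 23.12
position: [0.5014, 0.0506, 0.0751]
tool_rot: [-3.141, -0.001, 3.071]
force: [1.6, 0.2, -4.2]
grip_width: 0.0126
```

>>> move_arm:
  jaw: [235, 235, 235, 235, 235]
  dp:
    - [0, 0, 0.0008]
    - [0, 0, 0.0008]
    - [0, 0, 0.0008]
    - [0, 0, 0]
    - [0, 0, 0]
  rotation:
    - [0, 0, 0]
    - [0, 0, 0]
    - [0, 0, 0]
    - [0, 0, 0]
    - [0, 0, 0]

```text
clock: 23.75
position: [0.5018, 0.0506, 0.0739]
tool_rot: [3.141, -0.002, 3.071]
force: [-14.0, 1.5, 23.7]
grip_width: 0.0128
```

Run:
```python
from h import *
s=bot.observe(); print(s["clock"],s["position"],s["tool_rot"],s["force"],s["grip_width"])
a=grab_frame("top"); cv2.imwrite("pics/t7.png",a)
b=grab_frame("scene"); 
cv2.imwrite("pics/t7c.png",np.hstack([cv2.resize(a[130:255,245:385],(448,400),interpolation=cv2.INTER_CUBIC),cv2.resize(b[170:295,215:325],(352,400),interpolation=cv2.INTER_CUBIC)]))
```

```text
23.75 [0.5017537  0.05064814 0.07386494] [ 3.14123006e+00 -1.90182512e-03  3.07067160e+00] [-14.03831044   1.54018482  23.74036786] 0.012826698792403168
```

View pics/t7c.png

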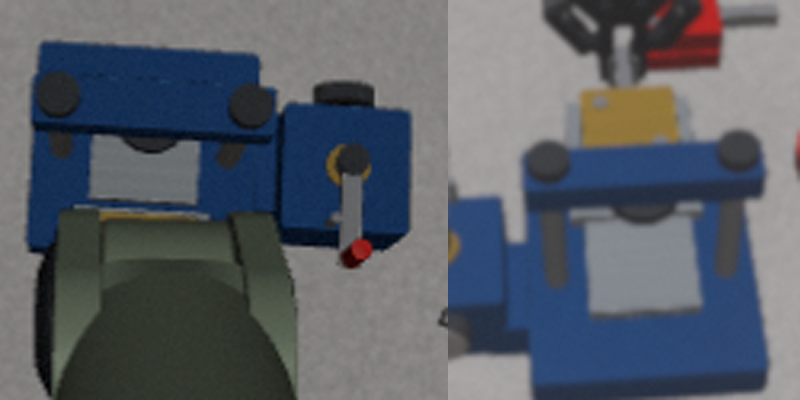

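The flask is out on the shelf, the platen is bare and down, and the lever is still at the pin. Easing off, then releasing and lifting.

>>> move_arm:
  jaw: [235, 235, 210, 180, 140, 120, 120]
  dp:
    - [0, 0, -0.0012]
    - [0, 0, 0]
    - [0, 0, 0]
    - [0, 0, 0]
    - [0, 0, 0]
    - [0, 0, 0]
    - [0, 0, 0]
  rotation:
    - [0, 0, 0]
    - [0, 0, 0]
    - [0, 0, 0]
    - [0, 0, 0]
    - [0, 0, 0]
    - [0, 0, 0]
    - [0, 0, 0]

```text
clock: 24.72
position: [0.5026, 0.0505, 0.0744]
tool_rot: [3.142, 0.0, 3.071]
force: [-0.2, 0.3, 0.3]
grip_width: 0.0453
```

>>> move_arm:
  jaw: [120, 120, 120, 120, 120, 120, 120]
  dp:
    - [0, 0, -0.02]
    - [0, 0, -0.045]
    - [0, 0, -0.045]
    - [0, 0, -0.045]
    - [0, 0, -0.045]
    - [0, 0, -0.02]
    - [0, 0, 0]
  rotation:
    - [0, 0, 0]
    - [0, 0, 0]
    - [0, 0, 0]
    - [0, 0, 0]
    - [0, 0, 0]
    - [0, 0, 0]
    - [0, 0, 0]

```text
clock: 25.6
position: [0.503, 0.0506, 0.2521]
tool_rot: [3.14, 0.003, 3.071]
force: [0.6, 0.0, -1.0]
grip_width: 0.0451
```

Run:
```python
from h import *
s=bot.observe(); print(s["clock"],s["position"],s["tool_rot"],s["force"],s["grip_width"])
c=calibration("wrist"); o=grab_frame("wrist"); cv2.imwrite("pics/w8.png",o)
yaw=-.071;X=np.array([np.cos(yaw),np.sin(yaw),0]);Y=np.array([-X[1],X[0],0]);M=np.array([.580,.0471,0])
P=lambda x,y,z:M+x*X+y*Y+[0,0,z]
for q,col in(([P(a*.038,b*.038,.109) for a,b in((1,1),(1,-1),(-1,-1),(-1,1))],(0,255,0)),([P(a*.038,b*.038,.058) for a,b in((1,1),(1,-1),(-1,-1),(-1,1))],(255,0,255))):
    cv2.polylines(o,[w2p(q,"wrist",c).astype(np.int32)],True,col,1)
cv2.imwrite("pics/w8o.png",o)
```

```text
25.6 [0.50295913 0.05059377 0.25209672] [3.14048036e+00 2.55938974e-03 3.07077854e+00] [ 0.56203444  0.01484742 -1.03291607] 0.0451315131997868
```

View pics/w8o.png

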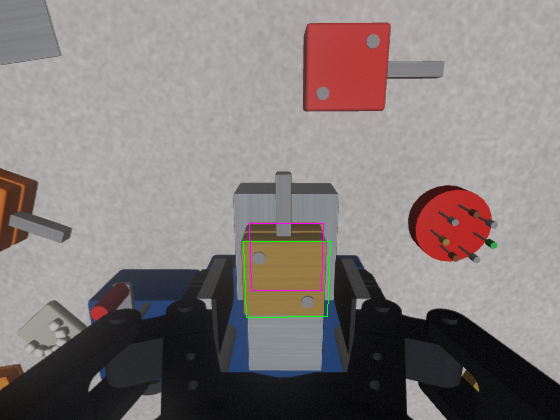

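The flask top face (243–326, 237–315) matches the target outline to about 3 mm and stands upright. The arm is clear, so I'm handing in.

```bash
python3 -c "
from h import *
print(workorder.job_done()); print(bot.observe()['clock'])"
```

```text
the job is handed in; nothing more can be done
None
the job is handed in; nothing more can be done
```

The job is done and handed in at about 25.7 s; no verdict was reported, so what follows is from my own checks.

- **Lowering:** I opened the valve in 0.05 rad steps until the ram began to sink, at about 0.55–0.6 rad. It went down at about 9.5–10 mm/s to the bottom stop. My camera tracker read 33 mm of travel for the 32 mm stroke, which I put down to its scale.
- **Shutting the valve:** I closed it in steps of about 0.4 mm until the lever stopped advancing at about 11 N on the post. In the wrist picture the post and stop pin sit exactly as they did at the start. The post's absolute position came out about 1 mm further towards the stop than the start reading, so those two checks disagree slightly.
- **Moving the flask:** I pulled it out by its bar, eased it down and let go. While lowering I briefly pressed with about 24 N before easing off. The last wrist picture shows it upright, within about 3 mm of the square's outline, with the arm clear of everything. I steered clear of the other things on the bench and saw none of them disturbed, but I did not measure their positions again.

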